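# Open the push-and-turn cap of the squat dye bottle

### The arm

A 6-joint arm with a two-finger parallel gripper is mounted at the origin on the work surface; the furniture and walls round the work are solid. World frame = base frame: x ahead of the robot, y to its left, z up, the work surface at z = 0. Lengths are in mm, angles in rad, forces in N, time in s.
With the tool pointing down it reaches from about 300 to 850 mm from the base axis. Payload 4.2 kg.
Tool frame: the origin (TCP) lies on the mounting face of the last link; the fingertips stand r.nose_length ahead of it and the grasp point (between the pads) lies 172 mm ahead of it (r.nose_length is the distance from the TCP to the fingertips, in mm); z points along the fingers, y is the line along which they close (so a half turn about z gives the same grasp; the last joint's range is limited). The gripper opens to 91 mm and grips with 3 to 60 N. Pads are 32 mm wide; open, the fingers measure 118 mm over their backs; the gripper's body (76 mm by 178 mm) begins 60 mm behind the grasp point.
Start: joints at [1.26, 0.32, 1.565, -0, 1.257, -0.02], TCP at [164.86, 550.858, 404.776] pointing down, gripper open.
Joint ranges: [-3.11, 3.11], [-0.84, 2.01], [0.21, 2.61], [-1.34, 4.49], [0.05, 2.63], [-2.56, 2.56]. Speed limits (rad/s): [2.57, 2.57, 3.14, 3.14, 3.14, 3.14].

### API

Orientations are given as a unit quaternion [w, x, y, z].
In Python, from plant import r, viewer, job gives the robot as it stands.
- The arm moves only by the tool apply_moves, never from a script. Its argument "increments" is a list that holds one entry, the list of rows, each a list of 5 numbers: the opening, from 0 (shut) to 1 (fully open), then the shift along the tool's x, y, z each as a share of 500 mm, from -1 to 1, then the turn about the tool's z as a share of 90 degrees, from -1 to 1. In form: [[[claw, x, y, z, twist], ...]]. A call has 1 to 12 rows; each row is the pose to reach, as a shift and turn from the pose commanded when the call began, along the tool's axes at that moment; what a row does not reach only later rows make up. A row lasts 1/12 s, in which the tool goes at most 41.7 mm and 7.16 degrees, less where a joint would pass 70% of its speed; a pose out of reach is approached as far as the arm can. A call with a number of a shift or a turn outside -1 to 1 is refused whole. A call with a gripper value outside its range is refused whole. The fingers move at their own pace and stop on an object; the grip force is fixed at half the most. Time passes only in rows, so rows that repeat a pose let the fingers close. It gives the time, the measured TCP pose, the force, the opening and the grip force at its end, in the units of the state.
- r.sense(): the state, without advancing time (a new reading comes with each control period).
- viewer.read_camera(name): name is "scene" or "side" or "wrist"; returns the picture (420x560x3 uint8, red, green, blue); there is no depth.
- viewer.camera_params(name): a dict with "intrinsics" (3x3 intrinsics, pixels), "R" (3x3) and "t" (3): a world point X has camera coordinates R X + t. Camera axes: x right, y down, z forward; pixel columns grow to the right and rows downward; lengths in mm; the calibration is good to about 2 mm. A picture is of the moment at which its call begins: read the wrist's pose just before it. camera_params takes no time and is no camera call; for the wrist camera it gives the pose at the moment of the call.
- job.job_done(): hands the job in; it is judged then, once.
The state is a dict: "clock": time; "joint_pos": joint angles; "qvel": joint speeds; "joint_efforts": joint torques, N m; "position": TCP position; "tcp_rot": TCP orientation; "force": force on the tool from outside, world axes, zero at the start; "moment": the same for the moment, N m; "finger_gap": finger opening in mm; "grasp_force": force on a finger pad.
Only numpy, scipy, OpenCV 4.12 (cv2) and the standard library are available. Lean on these libraries where they do the work, as an engineer would, in place of code of your own. Each camera call takes 0.05 s, during which the arm holds its last target. There are 200 camera calls.

### The job

Two amber dye bottles with child-resistant caps stand in wooden blocks on the bench. Open the squat, wide one: press its cap down hard and, keeping it down, turn it anticlockwise (seen from above) until it comes free, then let go so that the cap springs up and stays up. Leave the tall, narrow bottle's cap alone.

Things in the scene. Friction and masses are not known exactly. Their poses are not given: they have to be found in the camera images.
- squat_cap (a point): centre of the top of the squat bottle's cap, on its axis, z up, 114 mm above the bench while shut. Round ribbed white cap, 44 mm across, 28 mm high; under it 8 mm of bare neck, then the bottle's shoulder (78 mm above the bench). The amber bottle is 68 mm across, held fast in a wooden block 90x90x30 mm fixed to the bench: it cannot turn or tip. The cap can be gripped at any angle
- squat_press (a joint): height of the squat bottle's cap in m: 0 locked (start), positive pressed down (stop at 0.008), -0.006 sprung up (open). A spring pushes the cap up: 11 N to start it down, 16 N at 4.5 mm, 20 N at 8 mm. Pressed less than about 4.5 mm, a tooth keeps it from turning
- squat_turn (a joint): turn of the squat bottle's cap in rad: 0 locked, positive anticlockwise from above, end stop 1.3. Pressed 4.5 mm or more it turns with little resistance; past about 0.9 its lugs are free and, when let go, the spring lifts it 6 mm above its locked height, where it stays and cannot turn back
- tall_cap (a point): centre of the top face of the tall bottle's cap (148 mm above the bench), the bottle to leave alone. Cap and block as on the squat bottle; the amber bottle is 48 mm across, its shoulder 112 mm above the bench
Things that resemble listed ones, but are neither listed nor needed, are in the scene too. What is shaped like the part that bears squat_cap but turquoise or yellow is not meant.

How it is judged:
By the outcome, as a careful person would: the job done as asked, in the order asked, and still so for the second after the job is handed in, with the robot touching nothing.
It also fails if it takes over 35 s, if anything falls off the work surface, if the arm or the gripper's body presses on something with over 40 N, if the wrist force passes 120 N, or if a joint passes its speed limit or range.

## Working session

There is one attempt and no reset: what is moved stays moved. The work goes in short steps, Python scripts to look and compute and a tool call to move; the robot and the scene stay as the last step left them, time stands still between calls to the robot, and variables do not carry over. Pictures are saved under pics/ and viewed, at most 10 in all, crops included, and the job is handed in when it is done.

Besides the shell and the picture viewer there is one more tool, called after "Emit:" as name(argument=value, ...) on one line, values as JSON. apply_moves: Moves the arm, as the interface text tells. Shift numbers are shares of 500 mm and turn numbers shares of 90 degrees, none past 1 either way. Its arguments: {"type":"object","properties":{"increments":{"type":"array"}},"required":["increments"]}

```bash
mkdir -p pics; python3 - <<'E'
from plant import r,viewer
import cv2,numpy as np
s=r.sense();print(s,r.nose_length)
for n in ["scene","side"]:
    im=viewer.read_camera(n);p=viewer.camera_params(n)
    cv2.imwrite(f"pics/{n}0.png",im[:,:,::-1]);np.savez(f"{n}.npz",**p);print(n,p)
E
```

```text
{'clock': 0.0, 'joint_pos': array([ 1.26003583e+00,  3.20301964e-01,  1.56570453e+00, -1.98512130e-05,
        1.25740711e+00, -2.00179023e-02]), 'qvel': array([ 0.00067258,  0.00098212,  0.00127742,  0.00113534, -0.00036999,
        0.00011157]), 'joint_efforts': array([-3.50587070e-03, -4.12458837e+01, -2.31970042e+01,  7.23583787e-02,
        4.56637423e-02, -1.46686170e-04]), 'position': array([164.78951876, 550.69670206, 403.90429965]), 'tcp_rot': array([-1.40586548e-04,  1.44856727e-01,  9.89452222e-01, -8.99604731e-04]), 'force': array([ 0.0142306 , -0.06465071,  0.34235888]), 'moment': array([ 0.04823166, -0.00444824, -0.01888065]), 'grasp_force': 0.0, 'finger_gap': 90.85354366697965} 190.8
scene {'intrinsics': array([[533.3041035 ,   0.        , 276.98251158],
       [  0.        , 533.3041035 , 226.63472275],
       [  0.        ,   0.        ,   1.        ]]), 'R': array([[ 0.52214498, -0.85284113, -0.00516004],
       [-0.61987639, -0.37534484, -0.68910777],
       [ 0.58576265,  0.36301275, -0.7246405 ]]), 't': array([-233.97302266,  349.45393916, 1030.14615223])}
side {'intrinsics': array([[414.52171827,   0.        , 274.27049288],
       [  0.        , 414.52171827, 209.85712497],
       [  0.        ,   0.        ,   1.        ]]), 'R': array([[ 0.86120514, -0.50824053,  0.00415588],
       [-0.24591832, -0.42383254, -0.87171679],
       [ 0.44480319,  0.74970497, -0.48999242]]), 't': array([-373.76886268,  172.56064168,  856.54641027])}
```

View pics/scene0.png

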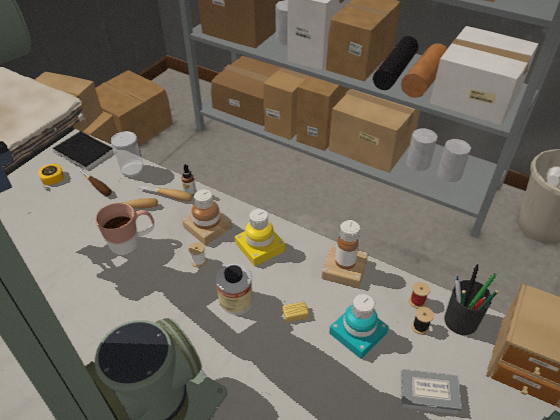

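View pics/side0.png

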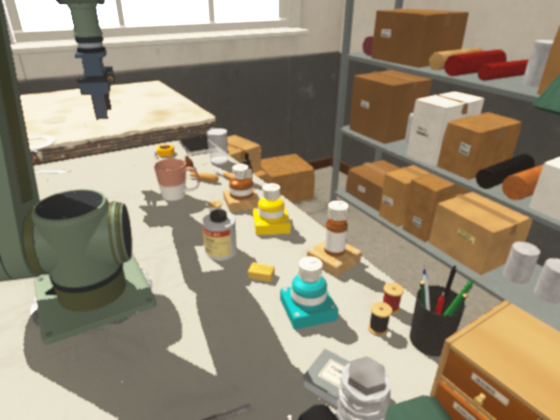

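The squat amber bottle's cap top is near (206,197) in scene and (241,171) in side. The tall one is at scene (349,229) and side (338,208). The yellow and turquoise bottles are decoys. Next I zoom in on both amber caps.

```bash
cat > h.py <<'E'
import numpy as np,cv2
from scipy.optimize import least_squares
P={n:dict(np.load(f"{n}.npz")) for n in("scene","side")}
def proj(p,X):
    c=np.atleast_2d(X)@p["R"].T+p["t"];u=c@p["intrinsics"].T
    return u[:,:2]/u[:,2:]
def onplane(p,uv,z):
    d=p["R"].T@np.linalg.inv(p["intrinsics"])@[*uv,1];o=-p["R"].T@p["t"]
    return o+d*(z-o[2])/d[2]
E
python3 - <<'E'
from h import *
ims={n:cv2.imread(f"pics/{n}0.png") for n in P}
a=cv2.resize(ims["scene"][170:250,165:265],None,fx=4,fy=4,interpolation=cv2.INTER_CUBIC)
b=cv2.resize(ims["side"][150:230,205:305],None,fx=4,fy=4,interpolation=cv2.INTER_CUBIC)
cv2.imwrite("pics/c1.png",np.hstack([a,b]))
print(onplane(P["scene"],(206,197),114),onplane(P["side"],(241,171),114))
print(onplane(P["scene"],(349,229),148),onplane(P["side"],(338,208),148))
E
```

```text
[435.81174483 190.28674191 114.        ] [429.94686986 170.93840072 114.        ]
[ 487.30967868 -159.07729685  148.        ] [ 488.05625671 -171.21224322  148.        ]
```

View pics/c1.png

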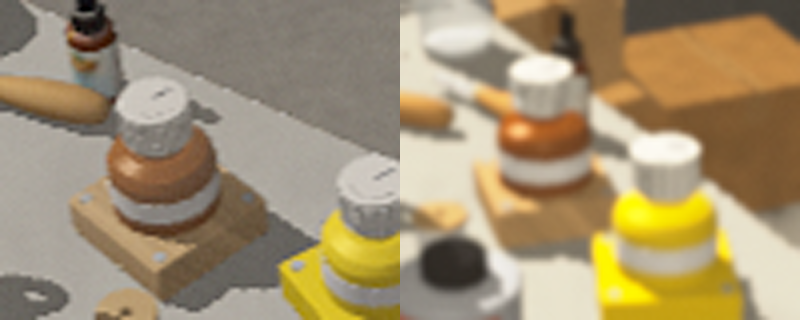

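```bash
python3 - <<'E'
from h import *
from scipy.spatial.transform import Rotation as Ro
from plant import r
print(onplane(P["scene"],(203.2,195),114),onplane(P["side"],(240.5,168),114))
f=lambda X:np.r_[(proj(P["scene"],X)[0]-(203.2,195)),(proj(P["side"],X)[0]-(240.5,168))]
s=least_squares(f,[430,180,114]);print(s.x,s.fun)
print("yellow",onplane(P["scene"],(259,215),114),"dropper",onplane(P["scene"],(187,168),90))
q=r.sense()["tcp_rot"];R=Ro.from_quat(q,scalar_first=True).as_matrix()
print(R,R.T@(np.array([435,182,404])-[164.86,550.858,404.776])/500)
E
```

```text
[437.95755703 200.21940917 114.        ] [437.78790021 189.69649634 114.        ]
[445.36039733 206.60211393 105.5301075 ] [ 0.09729018 -0.16093838 -0.16496636  0.141408  ]
yellow [450.41090339  49.32759961 114.        ] dropper [517.79995133 315.71122307  90.        ]
[[-9.57999514e-01  2.86769457e-01 -4.58524506e-04]
 [ 2.86769823e-01  9.57998427e-01 -1.44316460e-03]
 [ 2.54102264e-05 -1.51404198e-03 -9.99998854e-01]] [-0.7291427  -0.55179262  0.00236891]
```

Emit:
apply_moves(increments=[[[1,-0.722,-0.527,0,0],[1,-0.722,-0.527,0,0],[1,-0.722,-0.527,0,0],[1,-0.722,-0.527,0,0],[1,-0.722,-0.527,0,0],[1,-0.722,-0.527,0,0],[1,-0.722,-0.527,0,0],[1,-0.722,-0.527,0,0],[1,-0.722,-0.527,0,0],[1,-0.722,-0.527,0,0],[1,-0.722,-0.527,0,0],[1,-0.722,-0.527,0,0]]])

```text
clock: 1.1
position: [437.6, 191.3, 404.4]
tcp_rot: [0.001, 0.148, 0.989, -0.001]
force: [-0.2, 0.9, 0.6]
finger_gap: 91.3
grasp_force: 0.0
```

```bash
python3 - <<'E'
from plant import r,viewer
import cv2,numpy as np
s=r.sense();print(s["clock"],s["position"],s["tcp_rot"],s["joint_pos"],s["qvel"])
p=viewer.camera_params("wrist");im=viewer.read_camera("wrist")
cv2.imwrite("pics/w1.png",im[:,:,::-1]);np.savez("wrist.npz",**p);print(p, -p["R"].T@p["t"])
E
```

```text
1.1 [437.63063816 191.32368347 404.43220829] [ 7.52154614e-04  1.47583711e-01  9.89048839e-01 -9.36217092e-04] [ 0.38878419  0.16626371  1.77547313 -0.0025523   1.19952199 -0.88483677] [ 0.08029372 -0.01237402  0.02121195  0.072559    0.01720545  0.07297472]
{'intrinsics': array([[320.52549903,   0.        , 277.72583578],
       [  0.        , 320.52549903, 212.85548948],
       [  0.        ,   0.        ,   1.        ]]), 'R': array([[ 0.29116371,  0.95667115, -0.00200219],
       [ 0.91424211, -0.2776328 ,  0.29509555],
       [ 0.28175353, -0.0877516 , -0.95546565]]), 't': array([-310.69811693, -380.94938077,  285.87711285])} [358.19709902 216.55805325 384.94015386]
```

View pics/w1.png

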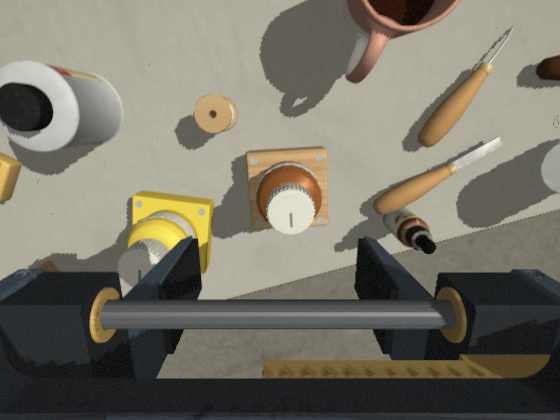

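The wrist view shows the squat amber cap's top centred near (291,211), with a pointer mark. I'll fit its outline and turn that into a position.

```bash
python3 - <<'E'
from h import *
from plant import r
from scipy.spatial.transform import Rotation as Ro
p=dict(np.load("wrist.npz"));im=cv2.imread("pics/w1.png")
hsv=cv2.cvtColor(im,cv2.COLOR_BGR2HSV)
for v in (150,180,200):
    m=((hsv[...,1]<45)&(hsv[...,2]>v)).astype(np.uint8);m[:,:255]=0;m[:,328:]=0;m[:180]=0;m[240:]=0
    n,l,st,c=cv2.connectedComponentsWithStats(m);k=l[212,285];print(v,st[k],c[k])
t=np.linspace(0,6.28,60)
for uv in((291,211),(291,210),(291,208)):
    X=onplane(p,uv,114);print(uv,X)
    e=proj(p,np.c_[X[0]+22*np.cos(t),X[1]+22*np.sin(t),0*t+114]);print(e.min(0),e.max(0))
s=r.sense();R=Ro.from_quat(s["tcp_rot"],scalar_first=True).as_matrix()
print(s["position"],s["joint_pos"][5]);print(R)
crop=im[170:250,240:340];cv2.imwrite("pics/w1c.png",cv2.resize(crop,None,fx=6,fy=6,interpolation=cv2.INTER_CUBIC))
E
```

```text
150 [ 255  184   73   56 2450] [291.72816327 217.44122449]
180 [ 268  187   47   53 1702] [290.85663925 211.79670975]
200 [ 268  189   47   46 1579] [290.77390754 211.27675744]
(291, 211) [439.8590399  203.38968636 114.        ]
[266.10869033 186.60257682] [315.92110141 234.30337263]
(291, 210) [438.97403506 203.64726554 114.        ]
[266.08472508 185.55507577] [315.94507443 233.34772202]
(291, 208) [437.2091177  204.16094179 114.        ]
[266.03679442 183.45993185] [315.9930205  231.43654444]
[436.36219713 192.95306008 404.35582872] -0.8828350761005512
[[-9.56616833e-01  2.91348449e-01 -5.62314307e-04]
 [ 2.91348678e-01  9.56616853e-01 -3.79228615e-04]
 [ 4.27431674e-04 -5.26606007e-04 -9.99999770e-01]]
```

View pics/w1c.png

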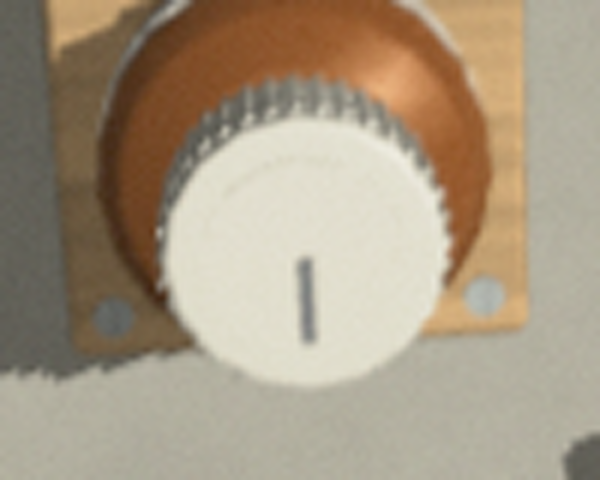

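The measured cap centre is about (440,202). I'll move over it, descend partway, and measure again up close.

Emit:
apply_moves(increments=[[[1,-0.005,0.016,0.12,0],[1,-0.005,0.016,0.12,0],[1,-0.005,0.016,0.12,0],[1,-0.005,0.016,0.12,0],[1,-0.005,0.016,0.12,0],[1,-0.005,0.016,0.12,0]]])

```text
clock: 1.65
position: [440.0, 202.5, 346.3]
tcp_rot: [0.001, 0.144, 0.99, 0.001]
force: [-0.2, -0.1, -0.0]
finger_gap: 91.1
grasp_force: 0.0
```

```bash
python3 - <<'E'
from h import *
from plant import r,viewer
from scipy.spatial.transform import Rotation as Ro
s=r.sense();p=viewer.camera_params("wrist");im=viewer.read_camera("wrist")[:,:,::-1].copy()
R=Ro.from_quat(s["tcp_rot"],scalar_first=True).as_matrix()
print(s["clock"],s["position"])
hsv=cv2.cvtColor(im,cv2.COLOR_BGR2HSV)
c=proj(p,[440,202,114])[0];print(c)
m=((hsv[...,1]<45)&(hsv[...,2]>200)).astype(np.uint8)
n,l,st,ce=cv2.connectedComponentsWithStats(m);k=l[int(c[1]),int(c[0])-12];print(st[k],ce[k])
t=np.linspace(0,6.28,90)
e=proj(p,np.c_[440+22*np.cos(t),202+22*np.sin(t),0*t+114]);print(e.min(0),e.max(0))
X=onplane(p,ce[k],114);print(X,R.T@(X-s["position"]))
cv2.polylines(im,[e.astype(int)],True,(0,0,255),1)
cv2.imwrite("pics/w2.png",im)
E
```

```text
1.65 [439.97572127 202.47411962 346.3349743 ]
[275.05085601 236.55959468]
[ 248  210   58   47 1835] [273.63160763 232.08501362]
[244.10085598 206.84859686] [305.97456548 264.63484962]
[436.46210345 202.01287358 114.        ] [  3.77395664  -1.93291131 232.32330845]
```

View pics/w2.png

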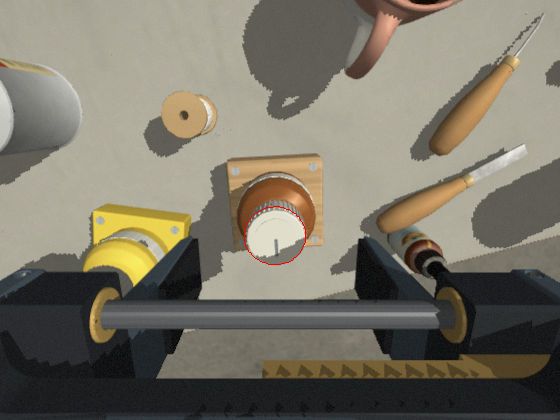

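The overlay fits the cap with its centre at (275,236), and the cap sits about 2 mm toward −y of the tool. I'll descend and grip.

Emit:
apply_moves(increments=[[[1,0,-0.003,0.05,0],[1,0,-0.003,0.1,0],[1,0,-0.003,0.13,0],[1,0,-0.003,0.13,0],[0,0,-0.003,0.13,0],[0,0,-0.003,0.13,0],[0,0,-0.003,0.13,0],[0,0,-0.003,0.13,0],[0,0,-0.003,0.13,0],[0,0,-0.003,0.13,0]]])

```text
clock: 2.53
position: [439.5, 200.5, 280.3]
tcp_rot: [0.001, 0.145, 0.989, 0.0]
force: [-0.4, -0.2, 0.1]
finger_gap: 53.8
grasp_force: 0.0
```

Emit:
apply_moves(increments=[[[0,0,0,0,0],[0,0,0,0,0],[0,0,0,0,0],[0,0,0,0,0],[0,0,0,0,0],[0,0,0,0,0]]])

```text
clock: 3.03
position: [439.6, 201.0, 280.0]
tcp_rot: [0.0, 0.145, 0.989, 0.001]
force: [0.1, 5.5, 1.5]
finger_gap: 41.7
grasp_force: 30.0
```

Emit:
apply_moves(increments=[[[0,0,0,0.004,0],[0,0,0,0.008,0],[0,0,0,0.012,0],[0,0,0,0.014,0],[0,0,0,0.014,0],[0,0,0,0.014,0]]])

```text
clock: 3.53
position: [439.6, 200.9, 274.9]
tcp_rot: [0.001, 0.145, 0.989, 0.001]
force: [-4.8, 3.6, 15.5]
finger_gap: 41.7
grasp_force: 30.0
```

Emit:
apply_moves(increments=[[[0,0,0,0.002,0],[0,0,0,0.004,0],[0,0,0,0.004,0],[0,0,0,0.004,0]]])

```text
clock: 3.87
position: [439.6, 200.9, 273.1]
tcp_rot: [0.001, 0.145, 0.989, 0.001]
force: [-4.3, 3.7, 18.3]
finger_gap: 41.6
grasp_force: 30.0
```

Force and travel match the cap's spring at about 6.9 mm. Now I turn it anticlockwise by a negative turn about the tool's z, which points down.

Emit:
apply_moves(increments=[[[0,0,0,0,-0.07],[0,0,0,0,-0.14],[0,0,0,0,-0.21],[0,0,0,0,-0.28],[0,0,0,0,-0.28]]])

```text
clock: 4.28
position: [439.5, 200.7, 273.2]
tcp_rot: [0.001, -0.076, 0.997, 0.001]
force: [-4.1, 1.8, 18.7]
finger_gap: 41.7
grasp_force: 30.0
```

Emit:
apply_moves(increments=[[[0,0,0,0,-0.07],[0,0,0,0,-0.14],[0,0,0,0,-0.21],[0,0,0,0,-0.28],[0,0,0,0,-0.35],[0,0,0,0,-0.42],[0,0,0,0,-0.47],[0,0,0,0,-0.47],[0,0,0,0,-0.47]]])

```text
clock: 5.03
position: [439.7, 200.3, 273.2]
tcp_rot: [0.001, -0.43, 0.903, -0.0]
force: [-3.0, -0.5, 17.8]
finger_gap: 41.9
grasp_force: 30.0
```

```bash
python3 - <<'E'
from h import *
from plant import r,viewer
s=r.sense();print(s["position"],s["moment"],s["force"],s["joint_pos"])
im=viewer.read_camera("wrist")[:,:,::-1];cv2.imwrite("pics/w3.png",im)
E
```

```text
[439.73102829 200.32354326 273.17599362] [0.05886471 0.70905577 0.0537725 ] [-2.99050386 -0.53410826 17.78749217] [ 4.03888253e-01  3.06642664e-01  1.95935338e+00 -9.67056272e-04
  8.73162047e-01 -2.05424385e+00]
```

View pics/w3.png

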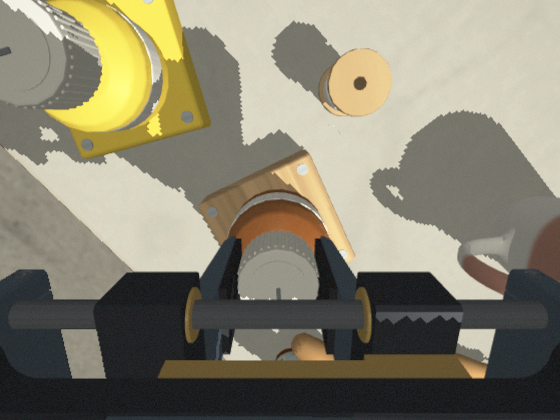

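The cap's mark still points straight down in the wrist view, at (278,293), so the cap turned with the gripper, about 1.18 rad. Now I release it.

Emit:
apply_moves(increments=[[[1,0,0,0,0],[1,0,0,0,0],[1,0,0,0,0],[1,0,0,0,0],[1,0,0,0,0],[1,0,0,0,0],[1,0,0,0,0],[1,0,0,0,0],[1,0,0,0,0]]])

```text
clock: 5.83
position: [439.4, 200.4, 270.7]
tcp_rot: [-0.0, -0.429, 0.903, 0.0]
force: [1.1, 0.5, 0.9]
finger_gap: 91.1
grasp_force: 0.0
```

Emit:
apply_moves(increments=[[[1,0,0,-0.03,0],[1,0,0,-0.08,0],[1,0,0,-0.15,0],[1,0,0,-0.2,0],[1,0,0,-0.26,0],[1,0,0,-0.26,0],[1,0,0,-0.26,0]]])

```text
clock: 6.42
position: [439.5, 200.5, 402.3]
tcp_rot: [0.002, -0.429, 0.903, -0.0]
force: [0.4, -0.0, -1.1]
finger_gap: 90.9
grasp_force: 0.0
```

```bash
python3 - <<'E'
from h import *
from plant import r,viewer
s=r.sense();print(s["clock"],s["position"],s["force"],s["finger_gap"])
p=viewer.camera_params("wrist");w=viewer.read_camera("wrist")[:,:,::-1].copy()
a=viewer.read_camera("side")[:,:,::-1];b=cv2.imread("pics/side0.png")
t=np.linspace(0,6.28,90)
for z,c in((114,(0,0,255)),(120,(0,200,0))):
    e=proj(p,np.c_[440+22*np.cos(t),201.5+22*np.sin(t),0*t+z]);cv2.polylines(w,[e.astype(int)],True,c,1)
f=lambda i:cv2.resize(i[150:230,205:280],(375,400),interpolation=cv2.INTER_CUBIC)[:300]
c=proj(p,[440,201.5,117])[0].astype(int);print(c)
k=cv2.resize(cv2.getRectSubPix(np.ascontiguousarray(w),(150,100),tuple(map(float,c))),(450,300))
v=np.zeros((600,800,3),np.uint8);v[:300,:375]=f(b);v[:300,400:775]=f(a);v[300:,:450]=k
cv2.imwrite("pics/f.png",v)
E
```

```text
6.4167 [439.54570885 200.50430887 402.28137486] [ 0.37042209 -0.04154968 -1.08395524] 90.87204364161909
[278 214]
```

View pics/f.png

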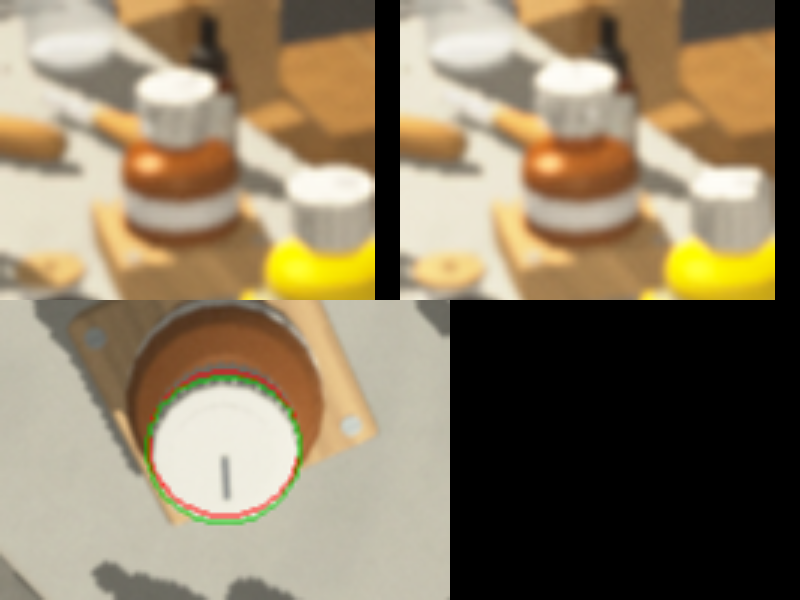

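In the side crops the cap's top rises from about row 70 to row 60 of the 5x enlargement, roughly 2 px and in line with 6 mm. More neck shows below it, and the mark has turned with the cap while the block has not. The cap is open, so I hand in.

```bash
python3 -c "
from plant import job
print(job.job_done())"
```

```text
the job is handed in; nothing more can be done
None
```

I pressed the squat amber bottle's cap down about 7 mm, turned it about 1.18 rad anticlockwise and let go. The last pictures show it sprung up about 6 mm; the tall bottle was not touched, and I handed the job in at about 6.5 s with the gripper clear.

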